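Turn the cart wheel on its stand until the valve is at the top

ROBOT

A 7-joint arm with a two-finger parallel gripper is mounted at the origin on the work surface. World frame = base frame: x ahead of the robot, y to its left, z up, the work surface at z = 0. Lengths are in m, angles in rad, forces in N, time in s.
With the tool pointing down it reaches from about 0.375 to 0.925 m from the base axis. Payload 3.1 kg.
Tool frame: the origin (TCP) lies between the finger pads; the fingertips stand 19 mm ahead of it and the grasp point (between the pads) is the TCP; z points along the fingers, y is the direction in which the jaws open and shut (so a half turn about z gives the same grasp; the last joint's range is limited). The gripper opens to 85 mm and grips with 20 to 120 N. Pads are 22 mm wide; open, the fingers measure 114 mm over their backs; the gripper's body (76 mm by 85 mm) begins 54 mm behind the grasp point. The pads swing forward as they close: fully open they stand 13 mm farther back than shut.
Start: joints at [-1.271, 0.383, 0.044, 1.598, -0.018, 1.161, -0.05], TCP at [0.252, 0.599, 0.213] pointing down, gripper open.
Joint ranges: [-2.61, 2.61], [-0.41, 2.15], [-1.48, 1.57], [0, 2.5], [-1.57, 4.71], [0.05, 1.97], [-2.85, 2.85]. Speed limits (rad/s): [2.79, 2.79, 3.14, 3.14, 3.14, 3.14, 3.14].

INTERFACE

Orientations are given as a unit quaternion [x, y, z, w].
In Python, from bench import move_ptp, movel, move_j, move_gripper, pause, inverse_kinematics, read_camera, camera_params, MotionError, sign_off, look_for, tip_of, read_time_s, read_qpos, read_joint_vel, read_effort, read_eef_pos, read_tcp_rot, read_ft_force, read_ft_torque, read_finger_gap gives the robot as it stands. Calls block until the motion is done:
- move_ptp(position, orientation): joint-space move of the TCP to a pose.
- movel(position, orientation=None, speed=0.15): straight line of the TCP; orientation=None keeps the orientation; speed is the mean speed in m/s.
- move_j(angles): joint-space move.
- move_gripper(opening, effort=None): finger opening in m; effort is the grip in N (None keeps the last); returns when the fingers have stopped.
- pause(seconds).
- inverse_kinematics(position, orientation): joint angles nearest the present ones, or None.
- read_camera(name): name is "scene" or "side" or "wrist"; returns the picture (384x512x3 uint8, red, green, blue); there is no depth.
- camera_params(name): a dict with "K" (3x3 intrinsics, pixels), "camera_from_world" (4x4, takes a point from world to camera coordinates). Camera axes: x right, y down, z forward; pixel columns grow to the right and rows downward; lengths in m; the calibration is good to about 2 mm. A picture is of the moment at which its call begins: read the wrist's pose just before it. camera_params takes no time and is no camera call; for the wrist camera it gives the pose at the moment of the call.
A pose or a line that the arm cannot do raises MotionError and nothing moves.
- sign_off(): hands the job in, once; it reports no verdict.
Trained networks look in the newest picture that a camera, given by its name, has taken for a name from the list of things; names that differ only in an ending like _2 or _b are one class to them, and where a whole thing is asked for, a point or a joint stands for the part that bears it (a point fixed in the world has none). Each returns a list of dicts, best first, with "confidence" (0 to 1); they miss things now and then, are a little off and sometimes report something else, mostly with a low value. They report only what shows in the picture. A call takes as long as a camera call.
- look_for(camera, name): "at" ([column, row] in pixels, amid what is visible of it).
- tip_of(camera, name): "at" ([column, row] in pixels: a listed point, or the origin of a listed thing).
Readings, each from a call of its own:
- read_time_s(): time.
- read_qpos(): joint angles.
- read_joint_vel(): joint speeds.
- read_effort(): joint torques, N m.
- read_eef_pos(): TCP position.
- read_tcp_rot(): TCP orientation.
- read_ft_force(): force on the tool from outside, world axes, zero at the start.
- read_ft_torque(): the same for the moment, N m.
- read_finger_gap(): finger opening in m.
Only numpy, scipy, OpenCV 4.12 (cv2) and the standard library are available. Lean on these libraries where they do the work, as an engineer would, in place of code of your own. Each camera call takes 0.05 s, during which the arm holds its last target. There are 200 camera calls.

TASK

Turn the cart wheel on the leaning stand by pushing its spokes round with the fingertips, one after another above the wire guard, until the valve stem is at the very top of the wheel, straight up under the stand's pointer, and leave it at rest there. Push only the spokes, not the freshly glued tyre or the valve stem; do not pick up or shift any of the things lying around.

Things in the scene. Friction and masses are not known exactly. Their poses are not given: they have to be found in the camera images.
- stand: Fixed wheel stand, base plate 380 x 360 x 12 mm; origin under the plate's centre, z up; only its yaw varies. It carries the wheel leaning back 45 degrees, its face looking half up, half to the robot. In the stand's frame 'up the wheel' is (0.707, 0, 0.707), 'out of the face' (-0.707, 0, 0.707), 'left' (0, 1, 0). 55 mm of free room behind the spokes' middle plane, but for the 16 mm axle.
- guard (a point): Middle of the topmost wire of the fixed steel guard that covers the lower part of the face: level wires 5 mm thick, 330 mm long, 27 mm apart, 26 mm out of the face from the spokes' middle plane. This topmost wire is 18 mm up the wheel from the axle; 10 mm rods hold the wires 165 mm left and right of the axle. Spokes can be reached only above it.
- hub (a point): Point on the axle in the middle plane of the spokes, 175 mm above the bench, straight above the stand's origin. The hub is 52 mm across and stands 11 mm out of this plane.
- pointer (a point): Tip of the stand's small fixed steel pointer, just above the tyre at the very top of the wheel (148 mm up the wheel from the axle, 12 mm behind the spokes' middle plane). It marks straight up.
- wheel (a joint): Wheel angle, rad: 0 (or any whole turn) when the valve stem is at the very top under the pointer; grows as the wheel's top moves left (+y of the stand; anticlockwise when looking at the face). Turns either way without stops; balanced, in a stiff bearing (about 0.16 N m), it stays where it is left.
- spokes: White plastic five-spoke spider with rim; origin at the hub point, z out of the face, x towards the valve stem. Equal straight spokes 14 mm wide, 12 mm thick (6 mm each side of the middle plane), free from 26 to 97 mm from the axle, at 36, 108, 180, 252, 324 degrees from the stem. The rim is a 16 mm bar, 97 to 113 mm from the axle, its middle 10 mm behind the spokes' plane.
- tyre: Black rubber tyre on the rim, 290 mm across, 36 mm thick, its middle 12 mm behind the spokes' plane. Same origin and axes as the spokes. Not to be pushed.
- valve: The valve stem, a brass stub 11 mm thick with a 9 mm end, standing inwards from the rim half-way between two spokes, from 100 mm to 78 mm from the axle, rising to 9 mm out of the spokes' plane. Same origin and axes as the spokes (x points to the stem). Not to be pushed.
- valve_tip (a point): Free end of the valve stem, 82 mm from the axle and 5 mm out of the spokes' plane.
- screwdriver: Loose bystander: a screwdriver 160 mm long lying on the front of the stand's base plate; origin at its underside. To be left alone.
- collar: Loose bystander: a steel shaft collar 34 mm across, 12 mm high, on the front left of the stand's base plate; origin at its underside. To be left alone.
- spray: Loose bystander: a spray can, 54 mm across, 170 mm tall, standing left of the stand; origin at its underside. To be left alone.
- glue: Loose bystander: a glue bottle, 42 mm across, 120 mm tall, standing right of the stand; origin at its underside. To be left alone.
- jar: Loose bystander: a small jar, 52 mm across, 55 mm tall, right of the stand; origin at its underside. To be left alone.
- small_tyre: Loose bystander: a model-car tyre, 66 mm across, 26 mm high, lying left of the stand; origin at its underside. To be left alone.
- transformer: Loose bystander: a black box 70 x 90 x 45 mm, left of the stand towards the back; origin at its underside. To be left alone.

How it is judged:
By the outcome, as a careful person would: the job done as asked, in the order asked, and still so for the second after the job is handed in, with the robot touching nothing.
It also fails if it takes over 61 s, if anything falls off the work surface, if the arm or the gripper's body presses on something with over 40 N, if the wrist force passes 120 N, or if a joint passes its speed limit or range.

## Working session

There is one attempt and no reset: what is moved stays moved. The work goes in short steps, each a Python script; the robot and the scene stay as the last script left them, time stands still between calls to the robot, and variables do not carry over. Pictures are saved under pics/ and viewed, about 8 in all and at most 12, crops included, and the job is handed in when it is done.

```bash
mkdir -p pics; ls; python3 - <<'E'
from bench import *
import cv2
for c in ("scene","side"):
    im=read_camera(c); cv2.imwrite(f"pics/{c}0.png",im[:,:,::-1])
    P=camera_params(c); print(c,P["K"].tolist(),P["camera_from_world"].round(4).tolist())
    for n in ("hub","pointer","guard","valve_tip","stand"):
        print(n,[(([round(float(v),1) for v in d["at"]]),round(d["confidence"],2)) for d in tip_of(c,n)][:3])
print(read_time_s(),read_tcp_rot(),read_ft_force())
E
```

```text
pics
scene [[491.3097060241961, 0.0, 259.6488635661248], [0.0, 491.3097060241961, 195.51842823568734], [0.0, 0.0, 1.0]] [[0.3168, 0.9484, -0.012, -0.2241], [0.6853, -0.2377, -0.6884, -0.2644], [-0.6557, 0.2099, -0.7252, 1.6031], [0.0, 0.0, 0.0, 1.0]]
hub [([227.3, 186.2], 0.59)]
pointer [([235.4, 198.9], 0.64)]
guard [([225.1, 175.5], 0.83)]
valve_tip [([131.3, 281.9], 0.2)]
stand [([231.1, 235.6], 0.86)]
side [[384.99657269146644, 0.0, 256.6722679849447], [0.0, 384.99657269146644, 189.26237667067784], [0.0, 0.0, 1.0]] [[0.6947, -0.7192, 0.0104, -0.3742], [-0.5606, -0.5504, -0.6187, 0.4518], [0.4507, 0.424, -0.7855, 0.7751], [0.0, 0.0, 0.0, 1.0]]
hub [([265.6, 214.7], 0.62)]
pointer [([303.2, 159.9], 0.77), ([198.4, 199.3], 0.7), ([245.8, 244.6], 0.62)]
guard [([258.9, 209.3], 0.79)]
valve_tip [([249.2, 247.8], 0.46)]
stand [([261.2, 251.8], 0.77), ([353.3, 307.9], 0.2)]
0.6 [1.97599430e-01 9.80282849e-01 2.88937356e-05 6.22461766e-06] [ 0.60599599  0.29740508 -0.50430915]
```

```bash
python3 - <<'E'
import cv2,numpy as np
a=cv2.imread("pics/scene0.png");b=cv2.imread("pics/side0.png")
c=np.vstack([a,b]); 
c=np.hstack([cv2.resize(a[100:330,100:360],(400,354)),cv2.resize(b[100:330,130:390],(400,354))])
cv2.imwrite("pics/v1.png",c)
E
```

```text
(no output)
```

View pics/v1.png

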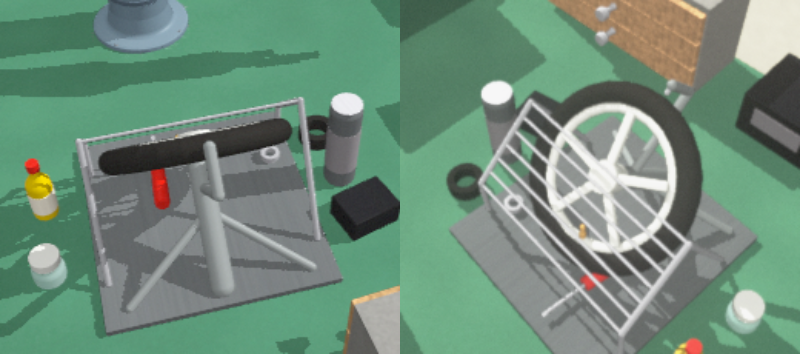

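View pics/side0.png

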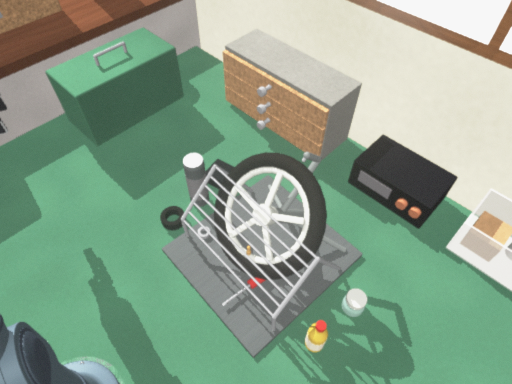

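```bash
cat > h.py <<'E'
from bench import *
import numpy as np, cv2
from scipy.optimize import least_squares
from scipy.spatial.transform import Rotation as R
s=2**-.5
def frame(yaw):  # columns: up, left, out in world
    return R.from_euler('z',yaw).as_matrix()@np.array([[s,0,-s],[0,1,0],[s,0,s]])
def wpt(p,u,l,o): return np.array([p[0],p[1],.175])+frame(p[2])@np.array([u,l,o])
def proj(P,X):
    c=P["camera_from_world"]@np.r_[X,1]; q=P["K"]@c[:3]; return q[:2]/q[2]
def valve(p,th): return wpt(p,.082*np.cos(th),.082*np.sin(th),.005)
PTS={"hub":(0,0,0),"guard":(.018,0,.026),"pointer":(.148,0,-.012)}
def world(p,n): return np.array([p[0],p[1],0.]) if n=="stand" else wpt(p,*PTS[n])
def fit(obs,p0=(.6,0,0)):  # obs: (P,name,px)
    f=lambda p:np.concatenate([proj(P,world(p,n))-px for P,n,px in obs])
    r=least_squares(f,p0,loss="soft_l1",f_scale=3,x_scale=(.1,.1,.3)); return r.x,f(r.x).reshape(-1,2)
def th_of(P,p,px,th0=None):
    g=np.linspace(-np.pi,np.pi,721); e=[np.linalg.norm(proj(P,valve(p,t))-px) for t in g]
    i=int(np.argmin(e)); return g[i],e[i]
E
python3 - <<'E'
from h import *
S,D=camera_params("scene"),camera_params("side")
obs=[(D,"hub",[265.6,214.7]),(D,"guard",[258.9,209.3]),(D,"pointer",[303.2,159.9]),(D,"stand",[261.2,251.8]),
(S,"hub",[227.3,186.2]),(S,"pointer",[235.4,198.9]),(S,"guard",[225.1,175.5]),(S,"stand",[231.1,235.6])]
best=min((fit(obs,(.6,y,a)) for y in (-.1,.2) for a in (-.5,0,.5)),key=lambda r:abs(r[1]).sum())
p,res=best; print(p,res.round(1).tolist()); print("theta",np.degrees(th_of(D,p,[249.2,247.8])[0]),th_of(D,p,[249.2,247.8])[1])
F=frame(p[2])
for flip in (1,-1):
  M=np.column_stack([-flip*F[:,0],flip*F[:,1],-F[:,2]]); print(np.linalg.det(M))
  q=R.from_matrix(M).as_quat()
  for u,l,o in ((.05,0,.1),(.05,0,.01),(.04,-.07,.01),(.04,.07,.01)):
    print(flip,u,l,o,wpt(p,u,l,o).round(3),inverse_kinematics(wpt(p,u,l,o),q))
E
```

```text
[ 0.53320206 -0.01988013 -0.08060389] [[-3.5, -0.8], [1.6, -2.1], [-1.6, 0.9], [-0.5, 0.1], [-1.0, 2.9], [-1.0, -4.1], [-0.1, 2.1], [-0.5, 1.5]]
theta -163.0 0.35035536558685165
0.9999999999999998
1 0.05 0 0.1 [ 0.498 -0.017  0.281] [-0.03283352 -0.40974544 -0.10861726  2.44793159  0.35264691  0.35140882
  1.05584588]
1 0.05 0 0.01 [ 0.561 -0.022  0.217] [-0.85263808 -0.24247786  0.68367596  2.4412127   1.26459892  0.30867245
  0.24176345]
1 0.04 -0.07 0.01 [ 0.549 -0.091  0.21 ] [-0.74427124 -0.27336459  0.78539852  2.45938647  1.15683716  0.1928772
  0.51701258]
1 0.04 0.07 0.01 [0.56  0.048 0.21 ] [-0.86084172 -0.16364948  0.50204297  2.43073817  1.31274659  0.38030796
  0.00795938]
0.9999999999999998
-1 0.05 0 0.1 [ 0.498 -0.017  0.281] [-0.00527102 -0.40872091 -0.13032724  2.44697004  0.32235743  0.34662462
 -2.05791843]
-1 0.05 0 0.01 [ 0.561 -0.022  0.217] [ 0.87280346 -0.15405815 -0.91328338  2.3785221  -0.06497649  0.07906604
 -1.67344387]
-1 0.04 -0.07 0.01 [ 0.549 -0.091  0.21 ] [ 0.11039636 -0.13602887 -0.01112061  2.42896784 -0.22289379  0.06492233
 -1.3361467 ]
-1 0.04 0.07 0.01 [0.56  0.048 0.21 ] [ 1.14168083 -0.2469949  -1.32406156  2.36526243  0.07132448  0.0846135
 -1.99018761]
```

```bash
cat >> h.py <<'E'
def tool(p,beta,flip=1):  # beta deg from vertical, pointing down & forward; tool y along stand left
    Z=R.from_euler('z',p[2]).as_matrix(); b=np.radians(beta)
    z=Z@np.array([np.sin(b),0,-np.cos(b)]); y=flip*Z[:,1]
    return np.column_stack([np.cross(y,z),y,z])
def tcp(p,u,l,o,M): return wpt(p,u,l,o)-.019*M[:,2]   # tip at (u,l,o)
LO=np.array([-2.61,-.41,-1.48,0,-1.57,.05,-2.85]);HI=np.array([2.61,2.15,1.57,2.5,4.71,1.97,2.85])
def margin(q): return None if q is None else round(float(min((q-LO).min(),(HI-q).min())),2)
E
python3 - <<'E'
from h import *
p=[.5332,-.0199,-.0806]
move_gripper(0)
movel(read_eef_pos()+[0,0,.22])
for flip in (1,-1):
 for b in (0,10,20,30):
  M=tool(p,b,flip);q=R.from_matrix(M).as_quat()
  print(flip,b,[margin(inverse_kinematics(tcp(p,*t,M),q)) for t in ((.06,0,.1),(.06,0,.2),(.06,0,-.01),(.04,-.07,-.01),(.04,.07,-.01))])
# view pose
M=tool(p,10,1);q=R.from_matrix(M).as_quat()
for flip,o in ((1,.2),(-1,.2),(1,.15)):
  M=tool(p,10,flip)
  try: move_ptp(tcp(p,.03,0,o,M),R.from_matrix(M).as_quat()); print("at",flip,o); break
  except MotionError as e: print(e)
im=read_camera("wrist");cv2.imwrite("pics/w1.png",im[:,:,::-1])
P=camera_params("wrist")
for n in ("hub","pointer","guard","valve_tip"): print(n,[(np.round(d["at"],1),round(d["confidence"],2)) for d in tip_of("wrist",n)][:3], proj(P,world(p,n) if n!="valve_tip" else valve(p,-2.845)).round(1))
print(read_qpos().round(2),read_time_s())
E
```

```text
1 0 [0.42, 0.16, 0.71, 0.68, 0.68]
1 10 [0.23, 0.05, 0.56, 0.53, 0.55]
1 20 [0.05, 0.01, 0.4, 0.35, 0.41]
1 30 [0.05, None, 0.25, 0.13, 0.26]
-1 0 [0.42, 0.19, 0.72, 0.65, 0.7]
-1 10 [0.26, 0.05, 0.55, 0.53, 0.55]
-1 20 [0.14, 0.01, 0.41, 0.39, 0.41]
-1 30 [0.05, None, 0.3, 0.25, 0.28]
at 1 0.2
hub [(array([249. , 222.8]), 0.6)] [253.  220.6]
pointer [(array([253.1, 331.6]), 0.66)] [252.8 329.2]
guard [(array([250. , 229.6]), 0.78)] [253.  230.6]
valve_tip [(array([237.2, 166. ]), 0.39)] [237.6 169.7]
[-0.44 -0.35  0.25  2.04  0.14  1.27  1.27] 5.4917
```

View pics/w1.png

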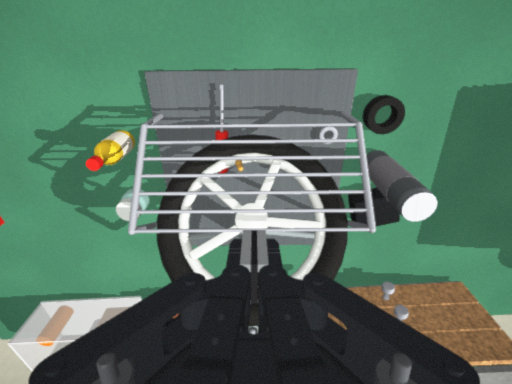

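```bash
cat >> h.py <<'E'
def go(p,c,l,M,lift,speed=.08,d=.012,ptp=False):  # finger axis crosses spoke plane at (c,l); lift back along tool axis
    X=wpt(p,c,l,0)+M[:,2]*(d-lift-.019); q=R.from_matrix(M).as_quat()
    move_ptp(X,q) if ptp else movel(X,q,speed=speed)
def centre(phi,r,beta,extra=0):  # finger centre right of a spoke at phi (deg)
    a=np.radians(phi); hu=.011/np.cos(np.radians(45-beta)); h=.007+.0145*abs(np.cos(a))+hu*abs(np.sin(a))+extra
    return r*np.cos(a)+h*np.sin(a), r*np.sin(a)-h*np.cos(a)
def push(p,phi0,phi1,r,beta,extra=.006,lift=.1,r1=None,out=True):
    M=tool(p,beta); go(p,*centre(phi0,r,beta,extra),M,lift,ptp=True); go(p,*centre(phi0,r,beta,extra),M,0)
    print("in",read_ft_force().round(1))
    for f in np.linspace(0,1,max(2,int(abs(phi1-phi0)/10)+1)):
        go(p,*centre(phi0+f*(phi1-phi0),r+f*((r1 or r)-r),beta),M,0,.06)
    print("pushed",read_ft_force().round(1),read_ft_torque().round(2))
    if out:
        go(p,*centre(phi1,r1 or r,beta,.004),M,0); go(p,*centre(phi1,r1 or r,beta,.004),M,lift)
def see(p,cams=("wrist","side","scene")):
    for c in cams:
        P=camera_params(c); im=read_camera(c); d=tip_of(c,"valve_tip")
        for e in d[:2]:
            t,err=th_of(P,p,np.array(e["at"])); print(c,np.round(e["at"],1),round(e["confidence"],2),"theta",round(np.degrees(t),1),"err",round(err,1))
    return im
E
python3 - <<'E'
from h import *
S,D,W=camera_params("scene"),camera_params("side"),camera_params("wrist")
obs=[(D,"hub",[265.6,214.7]),(D,"guard",[258.9,209.3]),(D,"pointer",[303.2,159.9]),(D,"stand",[261.2,251.8]),
(S,"hub",[227.3,186.2]),(S,"pointer",[235.4,198.9]),(S,"guard",[225.1,175.5]),(S,"stand",[231.1,235.6]),
(W,"hub",[249,222.8]),(W,"guard",[250,229.6]),(W,"pointer",[253.1,331.6])]
p,res=fit(obs,(.533,-.02,-.08)); print(p,res.round(1).tolist()); np.save("p.npy",p)
for c,o in ((D,[249.2,247.8]),(W,[237.2,166])): print(th_of(c,p,o)[0]*57.3)
push(p,17,60,.062,15)
see(p); cv2.imwrite("pics/w2.png",read_camera("wrist")[:,:,::-1]); cv2.imwrite("pics/s2.png",read_camera("side")[:,:,::-1]); print(read_time_s())
E
```

```text
[ 0.53390304 -0.02269408 -0.05783203] [[-2.4, -0.3], [2.8, -1.5], [-1.2, 0.8], [0.4, 0.6], [-2.1, 3.4], [-1.0, -3.8], [-1.3, 2.6], [-1.5, 2.0], [2.5, -1.4], [1.3, 1.8], [0.0, -1.7]]
-166.01222779119664
-166.01222779119664
in [ 0.3 -0.1  0.2]
pushed [-0.2  0.7  0.1] [ 0.02  0.24 -0.05]
wrist [204.4  61.5] 0.55 theta -168.5 err 1.6
side [246.1 244.1] 0.45 theta -174.5 err 0.9
11.2583
```

```bash
python3 - <<'E'
import cv2,numpy as np
cv2.imwrite("pics/v3.png",np.hstack([cv2.resize(cv2.imread("pics/w2.png"),(400,300)),cv2.resize(cv2.imread("pics/s2.png")[130:310,150:390],(400,300))]))
E
```

```text
(no output)
```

View pics/v3.png

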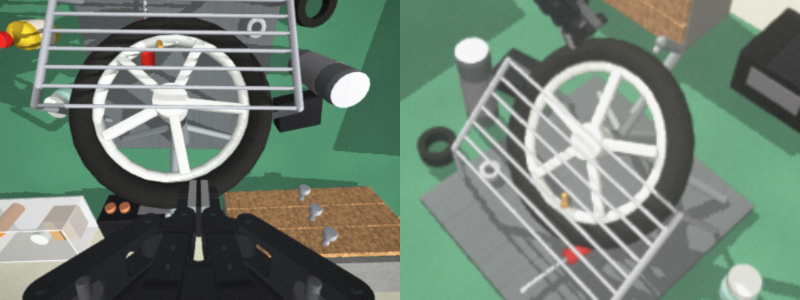

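```bash
python3 - <<'E'
from h import *
p=np.load("p.npy"); M=tool(p,15)
print(read_eef_pos(),read_finger_gap(), R.from_quat(read_tcp_rot()).as_matrix()[:,2], M[:,2])
F=frame(p[2]); H=np.array([p[0],p[1],.175])
def st(s): 
    m=R.from_quat(read_tcp_rot()).as_matrix(); print(s,"tip u,l,o mm",(F.T@(read_eef_pos()+.019*m[:,2]-H)*1000).round(1),read_ft_force().round(1))
st("now")
c=centre(10,.062,15,.006); print(c)
go(p,*c,M,.1,ptp=True); st("above"); go(p,*c,M,0); st("in")
see(p,("side","wrist"))
a=read_camera("wrist"); b=read_camera("side")
cv2.imwrite("pics/v4.png",np.hstack([cv2.resize(a,(400,300)),cv2.resize(b[130:310,150:390],(400,300))])[:,:,::-1])
E
```

```text
[0.54826482 0.01556645 0.31806098] -4.313975883423396e-05 [ 0.25820012 -0.01506099 -0.96597405] [ 0.25838635 -0.01495969 -0.96592583]
now tip u,l,o mm [100.2  39.   76.1] [ 0.3  0.3 -0.1]
(np.float64(0.06617815633339523), np.float64(-0.0182712049144977))
above tip u,l,o mm [110.8 -20.8  76.4] [-0.1  0.8 -0.5]
in tip u,l,o mm [ 61.1 -18.3 -10.2] [ 0.2 -0.8  0.2]
side [247.1 246.7] 0.56 theta -170.5 err 0.6
wrist [252.4  32.5] 0.46 theta -166.5 err 2.8
```

View pics/v4.png

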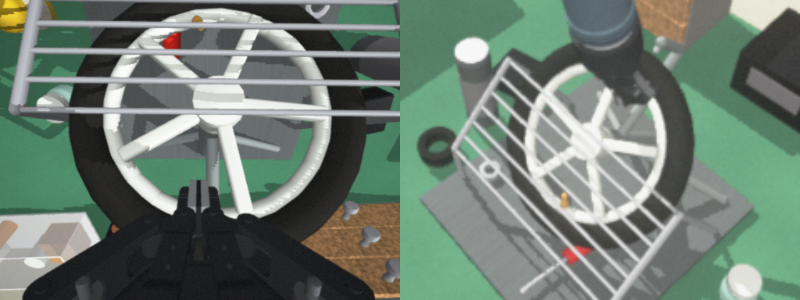

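```bash
python3 - <<'E'
from h import *
p=np.load("p.npy"); M=tool(p,15)
F=frame(p[2]); H=np.array([p[0],p[1],.175])
def st(s): 
    m=R.from_quat(read_tcp_rot()).as_matrix(); print(s,"tip u,l,o mm",(F.T@(read_eef_pos()+.019*m[:,2]-H)*1000).round(1),read_ft_force().round(1))
for l in (-.01,0,.01,.02,.03):
    go(p,.066,l,M,0,.05); st(l)
see(p,("side","wrist"))
a=read_camera("wrist"); b=read_camera("side")
cv2.imwrite("pics/v5.png",np.hstack([cv2.resize(a,(400,300)),cv2.resize(b[130:310,150:390],(400,300))])[:,:,::-1])
E
```

```text
-0.01 tip u,l,o mm [ 60.   -9.  -10.4] [ 0.9 -0.1 -0.7]
0 tip u,l,o mm [ 60.    0.7 -10.4] [ 1.   0.1 -0.2]
0.01 tip u,l,o mm [ 59.9  10.7 -10.4] [-0.8 -0.5  0.5]
0.02 tip u,l,o mm [ 60.   20.7 -10.4] [-0.3 -0.9 -0.6]
0.03 tip u,l,o mm [ 59.9  30.7 -10.4] [-0.1 -0.6 -0.6]
side [244.  245.3] 0.42 theta -176.0 err 1.4
wrist [192.5  32. ] 0.55 theta -168.0 err 3.9
```

View pics/v5.png

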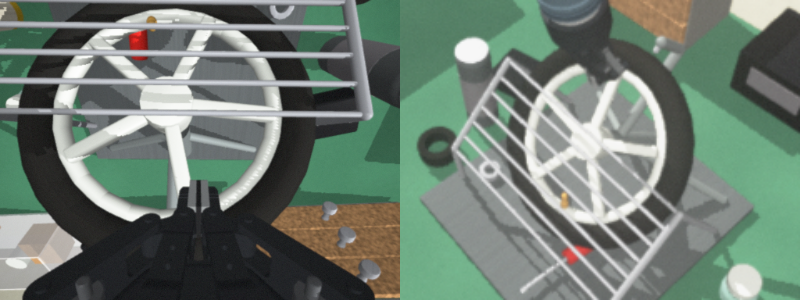

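```bash
cat >> h.py <<'E'
def overlay(p,cam,th,scale=2,box=None,fn="x.png"):
    P=camera_params(cam); im=read_camera(cam)[:,:,::-1].copy(); im=cv2.resize(im,None,fx=scale,fy=scale)
    def line(pts,col):
        q=np.array([proj(P,wpt(p,*x)) for x in pts]); q=(q+.5)*scale
        cv2.polylines(im,[q.round().astype(np.int32)],False,col,1,cv2.LINE_AA)
    A=np.linspace(0,2*np.pi,73)
    line([(.097*np.cos(a),.097*np.sin(a),-.002) for a in A],(0,0,255))
    line([(.026*np.cos(a),.026*np.sin(a),.011) for a in A],(0,0,255))
    for k in range(5):
        a=th+np.radians(36+72*k); line([(.026*np.cos(a),.026*np.sin(a),.006),(.097*np.cos(a),.097*np.sin(a),.006)],(255,0,0))
    line([(.018,-.165,.026),(.018,.165,.026)],(0,160,0)); line([(.148,0,-.012),(.16,0,-.012)],(255,0,255))
    m=R.from_quat(read_tcp_rot()).as_matrix(); e=read_eef_pos()
    for d,c in ((.019,(0,255,255)),(0,(255,255,0))):
        q=(proj(P,e+d*m[:,2])+.5)*scale; cv2.circle(im,tuple(int(v) for v in q),3,c,-1)
    if box is not None: x0,y0,x1,y1=[v*scale for v in box]; im=im[y0:y1,x0:x1]
    cv2.imwrite(fn,im); return im
E
python3 - <<'E'
from h import *
p=np.load("p.npy")
a=overlay(p,"side",np.radians(-172),4,(210,130,310,280),"pics/a.png"); b=overlay(p,"wrist",np.radians(-172),2,(80,40,280,300),"pics/b.png")
h=600; a=cv2.resize(a,(400,600)); b=cv2.resize(b,(400,520)); b=np.vstack([b,np.zeros((80,400,3),np.uint8)])
cv2.imwrite("pics/v6.png",np.hstack([a,b]))
E
```

```text
(no output)
```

View pics/v6.png

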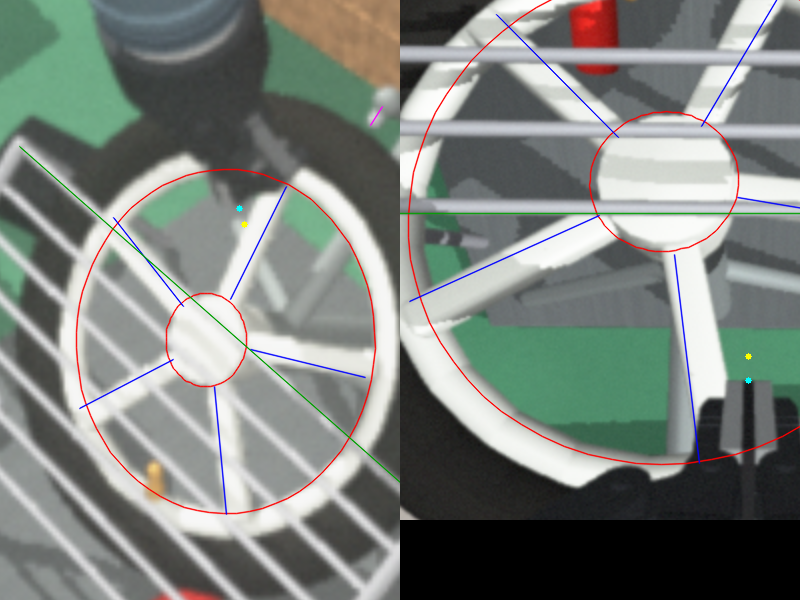

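```bash
sed -i 's/d=.012,ptp/d=.030,ptp/' h.py; python3 - <<'E'
from h import *
p=np.load("p.npy"); M=tool(p,15)
go(p,.066,.03,M,.1)
push(p,14,60,.062,15)
a=overlay(p,"side",np.radians(-123),4,(210,130,310,280),"pics/a.png"); b=overlay(p,"wrist",np.radians(-123),2,(120,10,400,374),"pics/b.png")
see(p,("side","wrist")); print(read_time_s())
a=cv2.resize(a,(350,525)); b=cv2.resize(b,(404,525))
cv2.imwrite("pics/v7.png",np.hstack([a,b]))
E
```

```text
in [0.2 0.8 0.7]
pushed [ 0.7  0.5 -0.1] [0.02 0.24 0.02]
side [262.9 250.9] 0.44 theta -141.0 err 0.4
wrist [158.7  78.3] 0.61 theta -134.5 err 2.6
wrist [328.9  32. ] 0.55 theta 131.0 err 73.8
21.975
```

View pics/v7.png

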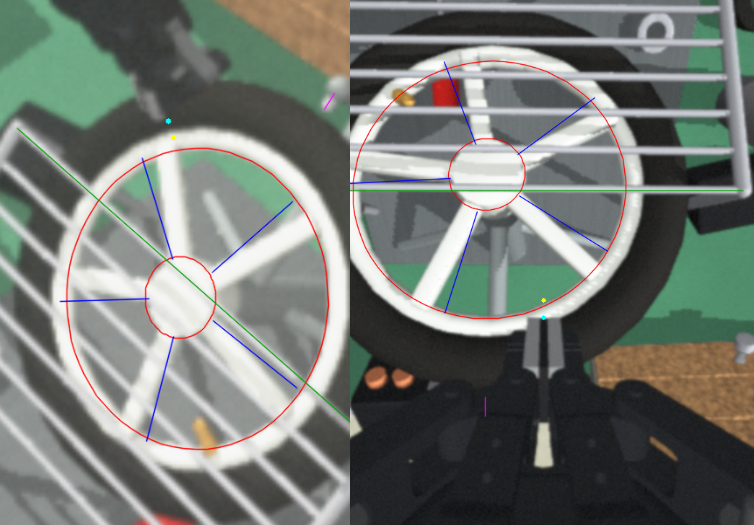

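```bash
sed -i 's/d=.030,ptp/d=.033,ptp/' h.py; python3 - <<'E'
from h import *
p=np.load("p.npy")
push(p,-28,85,.062,17,lift=.085,r1=.066,extra=.007)
t=-35
a=overlay(p,"side",np.radians(t),4,(210,130,310,280),"pics/a.png"); b=overlay(p,"wrist",np.radians(t),2,(120,10,400,374),"pics/b.png")
see(p,("side","wrist")); print(read_time_s())
a=cv2.resize(a,(350,525)); b=cv2.resize(b,(404,525))
cv2.imwrite("pics/v8.png",np.hstack([a,b]))
E
```

```text
in [ 0.2  0.6 -0.5]
pushed [ 0.3  0.4 -0.4] [-0.03  0.31  0.  ]
side [290.8 200.6] 0.58 theta -30.0 err 2.1
wrist [133.  235.4] 0.61 theta -32.0 err 2.7
29.7083
```

View pics/v8.png

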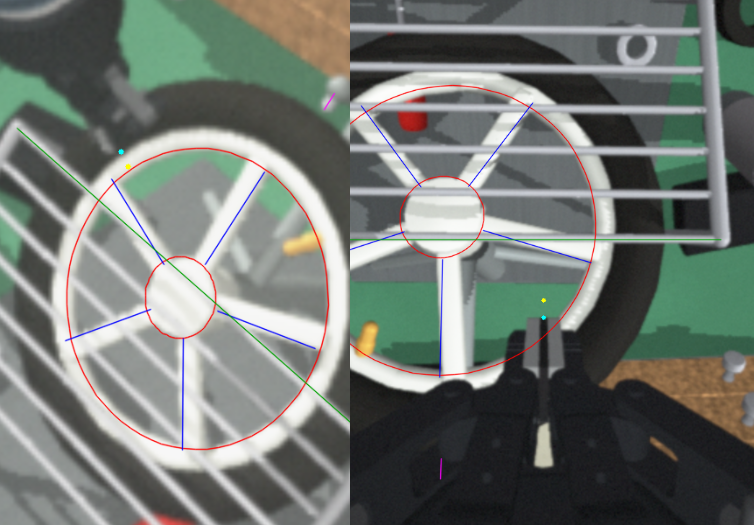

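```bash
sed -i 's/d=.033,ptp/d=.038,ptp/' h.py; python3 - <<'E'
from h import *
p=np.load("p.npy"); M=tool(p,25)
go(p,.042,-.020,M,.075,ptp=True); go(p,.042,-.020,M,0,.1)
print("in",read_ft_force().round(1)); see(p,("side","wrist"))
for f in (6,16,26):
    go(p,*centre(f,.043+.003*(f-6)/30,25),M,0,.06)
    print(f); see(p,("side","wrist"))
print(read_ft_force().round(1),read_time_s())
a=overlay(p,"side",np.radians(-12),4,(210,130,310,280),"pics/a.png"); b=overlay(p,"wrist",np.radians(-12),2,(120,10,400,374),"pics/b.png")
a=cv2.resize(a,(350,525)); b=cv2.resize(b,(404,525))
cv2.imwrite("pics/v9.png",np.hstack([a,b]))
E
```

```text
in [ 0.2 -0.3 -0. ]
side [291.1 201.1] 0.44 theta -31.0 err 1.9
6
side [292.9 198.7] 0.48 theta -28.5 err 0.6
16
side [292.4 195.8] 0.38 theta -24.0 err 1.3
26
side [263.  215.7] 0.46 theta 134.0 err 31.0
side [287.5 191.8] 0.41 theta -15.0 err 0.8
[-1.  -0.4  0. ] 32.6667
```

View pics/v9.png

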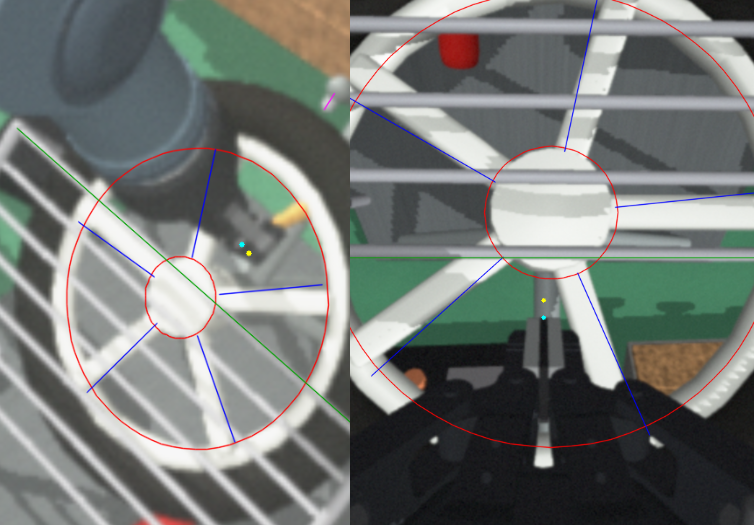

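```bash
python3 - <<'E'
from h import *
p=np.load("p.npy"); M=tool(p,25)
for f in (33,40):
    go(p,*centre(f,.046,25),M,0,.06); print(f); see(p,("side",))
go(p,*centre(40,.046,25,.005),M,0,.06); go(p,*centre(40,.046,25,.005),M,.085,.12)
# view from right/low side so the top of the wheel shows
M=tool(p,0); X=wpt(p,-.04,0,.2); 
move_ptp(X+[0,0,.0],R.from_matrix(M).as_quat())
see(p,("side","wrist"))
W=camera_params("wrist")
for n in ("hub","pointer","guard"): print(n,[(np.round(d["at"],1),round(d["confidence"],2)) for d in tip_of("wrist",n)][:2],proj(W,world(p,n)).round(1))
a=overlay(p,"side",0,4,(210,130,310,280),"pics/a.png"); b=overlay(p,"wrist",0,2,(120,10,400,374),"pics/b.png")
cv2.imwrite("pics/w10.png",read_camera("wrist")[:,:,::-1]);cv2.imwrite("pics/s10.png",read_camera("side")[:,:,::-1])
print(read_time_s())
a=cv2.resize(a,(350,525)); b=cv2.resize(b,(404,525))
cv2.imwrite("pics/v10.png",np.hstack([a,b]))
E
```

```text
33
side [284.1 190.1] 0.53 theta -9.0 err 2.4
40
side [280.3 186.8] 0.44 theta 0.0 err 2.7
side [174.  222.2] 0.6 theta 133.5 err 58.2
side [282.  187.9] 0.55 theta -3.5 err 2.4
hub [(array([251.3, 312.5]), 0.72)] [253.9 307.8]
pointer [(array([126.2, 265.5]), 0.37)] [253.8 460. ]
guard [(array([253.6, 321.5]), 0.74)] [253.9 324. ]
35.8417
```

View pics/v10.png

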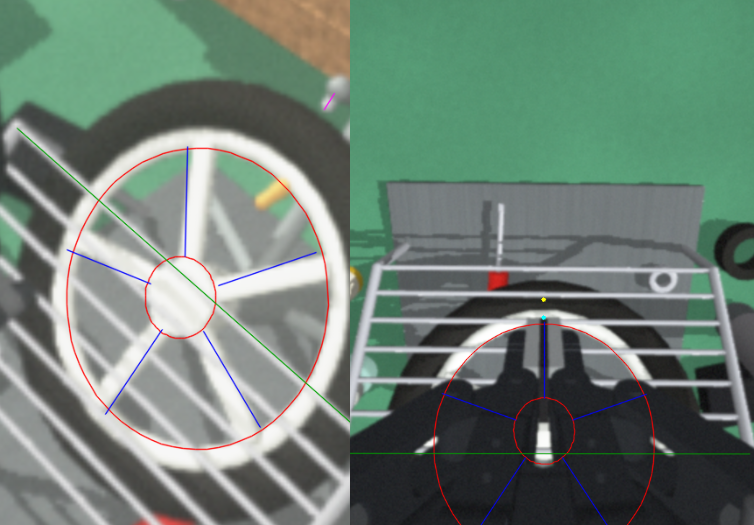

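```bash
cat > m.py <<'E'
from h import *
from scipy.ndimage import map_coordinates, gaussian_filter
from scipy.optimize import minimize
def img(im): 
    f=im.astype(float).min(2); return gaussian_filter(f,.7)
def samp(g,P,X):
    C=(P["camera_from_world"][:3,:3]@X.T).T+P["camera_from_world"][:3,3]; q=C@P["K"].T; q=q[:,:2]/q[:,2:]
    return map_coordinates(g,[q[:,1],q[:,0]],order=1,mode="nearest")
def W3(h,yaw,uvo): return np.asarray(h)+uvo@frame(yaw).T
def line(a,n,off,ls,o):  # unit dir a, normal n
    return np.array([[l*a[0]+off*n[0],l*a[1]+off*n[1],o] for l in ls])
def score(g,P,h,yaw,th,ww=.5):
    s=0
    for k in range(5):
        f=th+np.radians(36+72*k); a=(np.cos(f),np.sin(f)); n=(-a[1],a[0])
        v=lambda off:np.mean(np.clip(samp(g,P,W3(h,yaw,line(a,n,off,np.linspace(.035,.09,25),.006))),0,230))
        s+=v(0)+.5*v(.004)+.5*v(-.004)-v(.013)-v(-.013)
    for j in range(7):
        u=.018-.027*j
        w=lambda d:np.mean(samp(g,P,W3(h,yaw,np.array([[u+d,l,.0275] for l in np.linspace(-.155,.155,80)]))))
        s+=ww*(w(0)-.5*w(.007)-.5*w(-.007))
    return s
def refine(cam,p,th0):
    P=camera_params(cam); g=img(read_camera(cam)); x0=np.array([0,0,0,0,0.])
    S=np.array([.003,.003,.003,.02,.04]); h0=np.array([p[0],p[1],.175])
    f=lambda x:-score(g,P,h0+x[:3]*S[:3],p[2]+x[3]*S[3],th0+x[4]*S[4])+.8*np.sum(x[:4]**2)
    best=None
    for t in (-2,0,2):
        r=minimize(f,[0,0,0,0,t],method="Powell"); 
        if best is None or r.fun<best.fun: best=r
    x=best.x; print(cam,"dh mm",(x[:3]*3).round(1),"yaw",round(p[2]+x[3]*S[3],3),"theta",round(np.degrees(th0+x[4]*S[4]),2),"score",round(-best.fun,1)); return x
E
python3 - <<'E'
from m import *
p=np.load("p.npy"); M=tool(p,0)
refine("side",p,np.radians(-4))
for u,l,o in ((.09,.09,.15),(.11,.07,.10)):
    try:
        move_ptp(wpt(p,u,l,o),R.from_matrix(M).as_quat()); 
        W=camera_params("wrist"); print([proj(W,wpt(p,*x)).round(0) for x in ((0,0,0),(.082,0,.005),(0,-.1,0),(.018,-.165,.026))]); see(p,("wrist",))
        refine("wrist",p,np.radians(-4)); cv2.imwrite(f"pics/w11_{o}.png",read_camera("wrist")[:,:,::-1])
        refine("side",p,np.radians(-4))
    except MotionError as e: print(e)
print(read_time_s())
E
```

```text
side dh mm [ 2.2  0.5 -3.2] yaw -0.069 theta -5.64 score 986.5
[array([186., 199.]), array([177., 261.]), array([110., 199.]), array([ 42., 203.])]
wrist [280.9 121.1] 0.53 theta 129.5 err 62.0
wrist dh mm [ 0.4  1.4 -1.6] yaw -0.068 theta -5.08 score 1363.2
side dh mm [ 2.2  0.5 -3. ] yaw -0.069 theta -5.66 score 1009.8
[array([196., 166.]), array([188., 232.]), array([111., 166.]), array([ 35., 168.])]
wrist [177.7 228.1] 0.75 theta -7.5 err 3.5
wrist dh mm [ 0.2  1.4 -1.3] yaw -0.067 theta -5.41 score 1280.8
side dh mm [ 2.1  0.5 -2.9] yaw -0.069 theta -5.64 score 1008.2
37.4333
```

```bash
cat >> m.py <<'E'
def final(p,cmds,r=.046):
    M=tool(p,25); c=centre(40,r,25,.006)
    go(p,*c,M,.085,ptp=True); go(p,*c,M,0,.1)
    for f in cmds: go(p,*centre(f,r,25),M,0,.04)
    c=centre(cmds[-1],r,25,.006); go(p,*c,M,0,.06); go(p,*c,M,.085,.12)
    M=tool(p,0); move_ptp(wpt(p,.11,.07,.10),R.from_matrix(M).as_quat())
    see(p,("wrist","side")); refine("wrist",p,np.radians(0)); refine("side",p,np.radians(0)); print(read_time_s())
E
python3 - <<'E'
from m import *
final(np.load("p.npy"),(40,46))
E
```

```text
wrist [184.1 229.1] 0.77 theta -1.5 err 2.8
side [279. 185.] 0.61 theta 4.0 err 2.1
wrist dh mm [ 0.2  1.8 -2.4] yaw -0.068 theta -0.21 score 1321.1
side dh mm [ 2.   0.3 -2.5] yaw -0.069 theta -0.18 score 1020.8
41.6333
```

```bash
python3 - <<'E'
from m import *
p=np.load("p.npy"); 
movel(read_eef_pos()+[0,0,.06])
p2=np.array([.5345,-.0215,-.068])
a=overlay(p2,"side",0,4,(210,130,350,280),"pics/a.png"); b=read_camera("side")[:,:,::-1]
cv2.imwrite("pics/v12.png",np.hstack([cv2.resize(a,(420,450)),cv2.resize(b[100:350,150:400],(380,450))])); print(read_time_s(),read_ft_force().round(1))
E
```

```text
42.2833 [-0.6 -0.8  0.1]
```

View pics/v12.png

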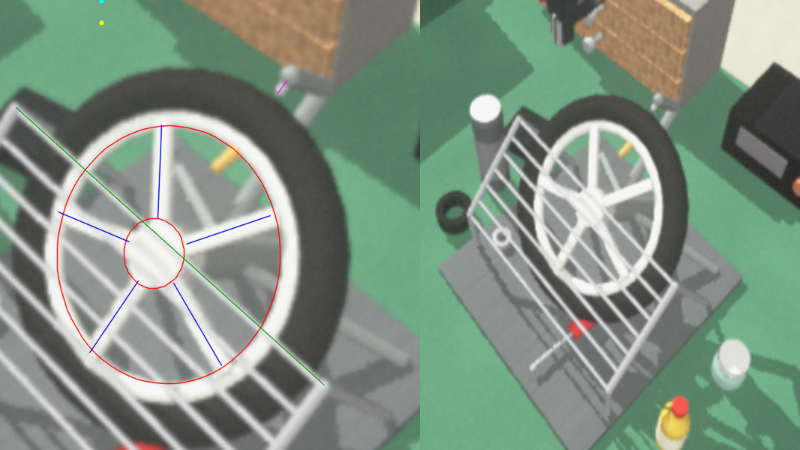

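```bash
python3 -c "
from bench import *
sign_off()"
```

```text
the job is handed in; nothing more can be done
```

The valve stem is at the top of the wheel under the pointer, and I handed the job in at about 42 s of the 61 s allowed. I got it there by pushing three successive spokes above the guard with closed fingertips, from about -166° to 0°.

**Last checks:**
- My spoke and guard-wire fits gave -0.2° from both the wrist and the side camera.
- The networks' single-point readings of the valve tip were rougher and disagreed, at -1.5° (wrist) and +4° (side). I trusted the fits, because they use all the spokes.
- The last picture shows the stem in line between the hub and the pointer. The bystanders that show in it look undisturbed, and the arm was clear of everything.
- Wrist force was about 1 N or less at every reading I took.

**What went wrong:** my first two strokes passed over the spoke without turning the wheel. The fingertips appeared to end about at the TCP, not 19 mm ahead of it. I went deeper after that. The next push still moved the wheel less than commanded, perhaps slipping, so I went deeper again and corrected the final push from the pictures.

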